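# Put away U-brackets in an interlocked stack

## Robot

A 6-joint arm with a two-finger parallel gripper is mounted at the origin on the work surface. World frame = base frame: x ahead of the robot, y to its left, z up, the work surface at z = 0. Lengths are in m, angles in degrees, forces in N, time in s.
With the tool pointing down it reaches from about 0.375 to 0.9 m from the base axis. Payload 3.1 kg.
Tool frame: the origin (TCP) lies at the very end of the fingers, on their centre line; the grasp point (between the pads) lies 19 mm behind it; z points along the fingers, y is the line along which they close (so a half turn about z gives the same grasp; the last joint's range is limited). The gripper opens to 87 mm and grips with 3 to 60 N. Pads are 19 mm wide; open, the fingers measure 117 mm over their backs; the gripper's body (75 mm by 190 mm) begins 51 mm behind the grasp point.
Start: joints at [-80.357, 30.224, 82.088, -0, 67.689, -10.227], TCP at [0.212, -0.588, 0.223] pointing down, gripper open.
Joint ranges: [-176.69, 176.69], [-43.24, 126.21], [12.49, 139.97], [-82, 262], [0, 151.66], [-163.58, 163.58]. Speed limits (degrees/s): [159.86, 159.86, 180, 180, 180, 180].

## Interface

Orientations are given as a 3x3 rotation matrix whose columns are the frame's x, y, z axes.
In Python, from rig import * gives the robot as it stands.
- The arm moves only by the tool jog_arm, never from a script. Its arguments are lists of equal length, an entry for each row: "delta_pos": the shift along the world's x, y, z in cm, a list of three; "turn": the turn about the world's z in degrees; "grip": the closure, from 0 (fully open) to 1 (shut). In form: {"delta_pos": [[x, y, z], ...], "turn": [turn, ...], "grip": [grip, ...]}. A call has 1 to 12 rows; each row is the pose to reach, as a shift and turn from the pose commanded when the call began; what a row does not reach only later rows make up. A row lasts 1/8 s, in which the tool goes at most 62.5 mm and 10.7 degrees, less where a joint would pass 70% of its speed; a pose out of reach is approached as far as the arm can. A call with a gripper value outside its range is refused whole. The fingers move at their own pace and stop on an object; the grip force is fixed at half the most. Time passes only in rows, so rows that repeat a pose let the fingers close. It gives the time, the measured TCP pose, the force, the opening and the grip force at its end, in the units of the state.
- read_state(): the state, without advancing time (a new reading comes with each control period).
- capture(name): name is "side" or "top"; returns a dict with "color" (400x640x3 uint8, blue, green, red), "fovy" (degrees; the focal length in pixels is half the picture's height over the tangent of half this angle, whatever the lens; pixels are square), "cx", "cy" (the principal point, pixels), "camera_from_world" (4x4, takes a point from world to camera coordinates). Camera axes: x right, y up, looking along -z (the intrinsics and any distortion apply to the point x, -y, -z); pixel columns grow to the right and rows downward; lengths in m; the calibration is good to about 2 mm. A picture is of the moment at which its call begins. There is no depth.
- hand_in(): hands the job in; it is judged then, once.
The state is a dict: "time_s": time; "joint_positions": joint angles; "qvel": joint speeds; "tau": joint torques, N m; "position": TCP position; "tcp_rot": TCP orientation; "force": force on the tool from outside, world axes, zero at the start; "moment": the same for the moment, N m; "opening": opening from 0.0 (shut) to 1.0 (fully open); "grasp_force": force on a finger pad.
Only numpy, scipy, OpenCV 4.12 (cv2) and the standard library are available. Lean on these libraries where they do the work, as an engineer would, in place of code of your own. Each camera call takes 0.05 s, during which the arm holds its last target. There are 200 camera calls.

## Task

Put the two loose aluminium U-brackets away on the stack in the blue rack, carrying on its pattern: one open side up on top of the stack, flush against the rack's upright, and the other turned open side down over it so that their flanges hook into each other. Push each fully home towards the upright until metal touches metal, ends in line with the stack below; set the brackets down rather than dropping them, and leave the stack below and the dish, slide box and vial where they are.

Things in the scene. Friction and masses are not known exactly. Their poses are not given: they have to be found in the camera images.
- rack_seat (a point): Blue bent-steel rack, fixed: base 90 (x) x 100 (y) x 4 mm with one upright sheet 74 mm high along an edge, 4 mm thick. Point: on the base's top (4 mm above the bench), at the foot of the upright's inner face, mid-length. x runs along the brackets (their middles at x = 0), y away from the upright (a bracket touching it has its middle at y = 22 mm), z up. Ends and other side are open.
- low_up_mid (a point): Lowest bracket of the stack, loose, open side up on the base, touching the upright. Aluminium U-channel, x: 60 mm long, y: 44 mm wide over the flanges, z: 24 mm high towards the open side; walls 4 mm (trough 36 wide, 20 deep); 0.11-0.18 kg. Point: mid length and width, 12 mm from the web's outer face.
- low_down_mid (a point): Same shape, loose, open side down, hooked on the lowest: its flange nearer the upright stands in that one's trough against the flange nearer the upright, the other hangs outside, so it lies 4 mm farther out. The pair's flat top is 28 mm above the base; the next pair goes on it likewise: open-up middle 40 mm, open-down middle 44 mm above the base.
- bracket_flat_mid (a point): Loose bracket open side up on the bench; either loose one may take either place. Aluminium U-channel, x: 60 mm long, y: 44 mm wide over the flanges, z: 24 mm high towards the open side; walls 4 mm (trough 36 wide, 20 deep); 0.11-0.18 kg. Point: mid length and width, 12 mm from the web's outer face.
- bracket_side_mid (a point): Loose bracket on its side on the bench, standing 44 mm tall on one flange, z axis level. Its two cut ends, 60 mm apart, can be gripped with a leaning gripper to turn it about its length. Aluminium U-channel, x: 60 mm long, y: 44 mm wide over the flanges, z: 24 mm high towards the open side; walls 4 mm (trough 36 wide, 20 deep); 0.11-0.18 kg. Point: mid length and width, 12 mm from the web's outer face.
- dish: Open glass dish with pink agar, 60 mm across, 15 mm high, on the bench. Leave alone. Origin under its centre.
- slide_box: Black slide box with clear lid, 85 x 60 x 32 mm, on the bench. Leave alone. Origin under its centre.
- vial: Small bottle with blue cap, 32 mm across, 55 mm high, upright on the bench. Leave alone. Origin under its centre.

How it is judged (in metres and radians):
At the end, for the whole second after the job is handed in: One bracket lies open-up on the stack within 1.7 mm of the upright, the other open-down, hooked over it and home within 1.7 mm; both level (0.05 rad), along the rack (0.06 rad), at full depth (2 mm), ends in line (6 mm), at rest; the lower two are still in place (2.5 mm, 6 mm along) (((x of bracket_flat_mid in the frame of rack_seat between -0.006 and 0.006 m and y of bracket_flat_mid in the frame of rack_seat between 0.02 and 0.0237 m and z of bracket_flat_mid in the frame of rack_seat between 0.038 and 0.042 m and angle between the x axis of each of bracket_flat_mid, bracket_side_mid and the x axis of rack_seat, either way round below 0.06 rad and angle between bracket_flat_mid's own z axis and vertical below 0.05 rad and linear speed of each of bracket_flat, bracket_side below 0.02 m/s and x of bracket_side_mid in the frame of rack_seat between -0.006 and 0.006 m and y of bracket_side_mid in the frame of rack_seat between 0.0243 and 0.0277 m and z of bracket_side_mid in the frame of rack_seat between 0.042 and 0.046 m and angle between bracket_side_mid's own z axis and vertical above 3.0916 rad) or (x of bracket_side_mid in the frame of rack_seat between -0.006 and 0.006 m and y of bracket_side_mid in the frame of rack_seat between 0.02 and 0.0237 m and z of bracket_side_mid in the frame of rack_seat between 0.038 and 0.042 m and angle between the x axis of each of bracket_side_mid, bracket_flat_mid and the x axis of rack_seat, either way round below 0.06 rad and angle between bracket_side_mid's own z axis and vertical below 0.05 rad and linear speed of each of bracket_side, bracket_flat below 0.02 m/s and x of bracket_flat_mid in the frame of rack_seat between -0.006 and 0.006 m and y of bracket_flat_mid in the frame of rack_seat between 0.0243 and 0.0277 m and z of bracket_flat_mid in the frame of rack_seat between 0.042 and 0.046 m and angle between bracket_flat_mid's own z axis and vertical above 3.0916 rad)) and x of low_up_mid in the frame of rack_seat between -0.006 and 0.006 m and y of low_up_mid in the frame of rack_seat between 0.02 and 0.0245 m and z of low_up_mid in the frame of rack_seat between 0.01 and 0.014 m and angle between the x axis of each of low_up_mid, low_down_mid and the x axis of rack_seat, either way round below 0.06 rad and angle between low_up_mid's own z axis and vertical below 0.05 rad and linear speed of each of low_up, low_down below 0.02 m/s and x of low_down_mid in the frame of rack_seat between -0.006 and 0.006 m and y of low_down_mid in the frame of rack_seat between 0.0245 and 0.029 m and z of low_down_mid in the frame of rack_seat between 0.014 and 0.018 m and angle between low_down_mid's own z axis and vertical above 3.0916 rad); the robot touches nothing.
It fails at once if the dish, slide box or vial is disturbed (moved more than 15 mm) (distance of any of dish, slide_box, vial from where it was at the start of the episode above 0.015 m).
It fails at once if a bracket is dropped (falls free faster than 0.7 m/s, about 25 mm) ((linear speed of bracket_flat above 0.7 m/s and contact force between bracket_flat and anything else below 0.01 N) or (linear speed of bracket_side above 0.7 m/s and contact force between bracket_side and anything else below 0.01 N)).
It also fails if it takes over 69 s, if anything falls off the work surface, if the arm or the gripper's body presses on something with over 40 N, if the wrist force passes 120 N, or if a joint passes its speed limit or range.

## Working session

There is one attempt and no reset: what is moved stays moved. The work goes in short steps, Python scripts to look and compute and a tool call to move; the robot and the scene stay as the last step left them, time stands still between calls to the robot, and variables do not carry over. Pictures are saved under pics/ and viewed, at most 10 in all, crops included, and the job is handed in when it is done.

Besides the shell and the picture viewer there is one more tool, called after "Call:" by a JSON object that holds its "fn" and its "kwargs". jog_arm: Moves the arm, as the interface text tells. Its arguments: {"type":"object","properties":{"delta_pos":{"type":"array"},"turn":{"type":"array"},"grip":{"type":"array"}},"required":["delta_pos","turn","grip"]}

```bash
mkdir -p pics; ls; python3 - <<'E'
from rig import *
import cv2,numpy as np
for n in("top","side"):
    c=capture(n); cv2.imwrite(f"pics/{n}0.png",c["color"]); print(n,c["fovy"],c["cx"],c["cy"],c.keys()); print(np.round(c["camera_from_world"],4).tolist())
s=read_state(); print(s["time_s"],s["position"],s["tcp_rot"])
E
```

```text
pics
top 48.77645256085449 315.74324306250656 200.51934108278425 dict_keys(['color', 'fovy', 'cx', 'cy', 'camera_from_world'])
[[0.0232, -0.9994, -0.0255, 0.0193], [0.9827, 0.0182, 0.1841, -0.5504], [-0.1836, -0.0293, 0.9826, -0.8986], [0.0, 0.0, 0.0, 1.0]]
side 43.85617937685584 325.1353207712118 203.68901818336028 dict_keys(['color', 'fovy', 'cx', 'cy', 'camera_from_world'])
[[-0.9591, -0.2827, 0.017, 0.5322], [0.1803, -0.5631, 0.8065, -0.1165], [-0.2184, 0.7766, 0.591, -0.888], [0.0, 0.0, 0.0, 1.0]]
0.1 [ 0.2123451  -0.58713506  0.22167335] [[ 9.40449782e-01  3.39932465e-01 -3.55235900e-04]
 [ 3.39932510e-01 -9.40447930e-01  1.89197180e-03]
 [ 3.09061772e-04 -1.90006070e-03 -9.99998147e-01]]
```

View pics/top0.png

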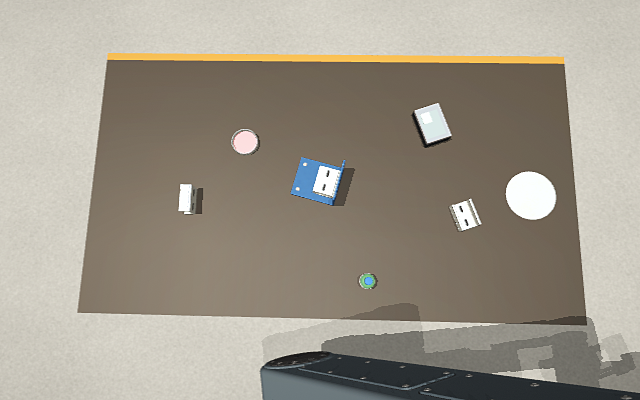

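View pics/side0.png

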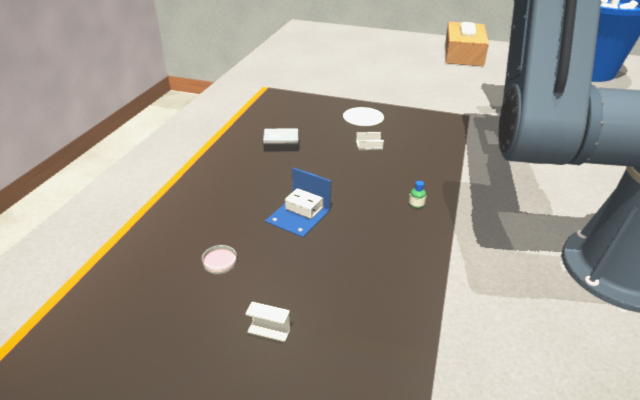

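The top view shows the rack at about (320,180) with the upright on its right edge, the flat bracket at (465,215), and the side bracket at (187,198). In the side view the side bracket is at (268,322), and its open side faces the viewer. Next I'll make masks and enlarged crops.

```bash
cat > h.py <<'E'
import cv2,numpy as np
def ray(c,p):
    T=c["camera_from_world"];R=T[:3,:3];f=200/np.tan(np.radians(c["fovy"])/2)
    d=R.T@np.array([(p[0]-c["cx"])/f,-(p[1]-c["cy"])/f,-1]);return -R.T@T[:3,3],d
def onz(c,p,z):
    o,d=ray(c,p);return (o+d*(z-o[2])/d[2])
def proj(c,P):
    T=c["camera_from_world"];q=T[:3,:3]@np.asarray(P)+T[:3,3];f=200/np.tan(np.radians(c["fovy"])/2)
    return np.array([c["cx"]+f*q[0]/-q[2],c["cy"]-f*q[1]/-q[2]])
E
python3 - <<'E'
from rig import *
from h import *
t=capture("top");s=capture("side");np.save("t.npy",t,allow_pickle=True);np.save("s.npy",s,allow_pickle=True)
crops=[(t,187,198),(t,320,181),(t,465,215),(s,268,322),(s,303,203),(s,370,141)]
im=[cv2.resize(c["color"][y-33:y+33,x-33:x+33],(264,264),interpolation=cv2.INTER_CUBIC) for c,x,y in crops]
cv2.imwrite("pics/crops.png",np.vstack([np.hstack(im[:3]),np.hstack(im[3:])]))
for n,c in(("t",t),("s",s)):
    print(n,np.round(ray(c,(320,200))[0],3))
    hsv=cv2.cvtColor(c["color"],cv2.COLOR_BGR2HSV)
    for nm,m in(("w",cv2.inRange(hsv,(0,0,165),(180,45,255))),("b",cv2.inRange(hsv,(100,120,60),(130,255,255)))):
        for k in cv2.findContours(m,cv2.RETR_EXTERNAL,cv2.CHAIN_APPROX_NONE)[0]:
            a=cv2.contourArea(k); x,y=k.mean(0)[0]
            if 60<a<3000 and (n=="s" or (100<x<570 and 60<y<310)):
                print(nm,a,np.round(cv2.boxPoints(cv2.minAreaRect(k)),1).tolist())
E
```

```text
t [0.376 0.003 0.985]
w 399.0 [[451.5, 205.1999969482422], [466.5, 199.1999969482422], [476.79998779296875, 224.89999389648438], [461.79998779296875, 230.89999389648438]]
w 296.0 [[178.0, 184.0], [191.0, 184.0], [191.0, 213.0], [178.0, 213.0]]
w 1836.5 [[496.0, 194.0], [529.0, 161.0], [564.5, 196.5], [531.5, 229.5]]
w 551.0 [[311.6000061035156, 192.0], [319.3999938964844, 164.6999969482422], [340.20001220703125, 170.60000610351562], [332.3999938964844, 198.0]]
w 406.5 [[231.0, 129.0], [257.0, 129.0], [257.0, 153.0], [231.0, 153.0]]
w 853.5 [[414.0, 110.4000015258789], [438.0, 100.9000015258789], [451.29998779296875, 134.89999389648438], [427.29998779296875, 144.3000030517578]]
b 1627.0 [[290.29998779296875, 193.5], [302.5, 148.6999969482422], [345.3999938964844, 160.39999389648438], [333.20001220703125, 205.1999969482422]]
s [0.338 0.774 0.61 ]
w 1200.0 [[240.89999389648438, 331.0], [248.0, 300.1000061035156], [293.5, 310.6000061035156], [286.3999938964844, 341.5]]
w 62.5 [[583.0999755859375, 282.0], [585.7999877929688, 274.79998779296875], [599.5, 279.8999938964844], [596.7999877929
[... 456 characters left out ...]
125.0], [343.0, 125.0]]
w 929.5 [[599.0, 90.0], [639.0, 90.0], [639.0, 120.0], [599.0, 120.0]]
w 789.5 [[592.0, 38.0], [639.0, 38.0], [639.0, 90.0], [592.0, 90.0]]
w 79.0 [[619.2999877929688, 5.300000190734863], [635.2000122070312, -1.2999999523162842], [638.0, 5.5], [622.0999755859375, 12.100000381469727]]
w 82.5 [[600.0, 0.0], [618.0, 0.0], [618.0, 7.0], [600.0, 7.0]]
b 1522.0 [[265.6000061035156, 220.8000030517578], [295.70001220703125, 162.6999969482422], [340.8999938964844, 186.1999969482422], [310.70001220703125, 244.1999969482422]]
b 2455.0 [[591.4000244140625, 79.9000015258789], [601.2999877929688, -4.400000095367432], [643.0999755859375, 0.5], [633.0999755859375, 84.80000305175781]]
```

View pics/crops.png

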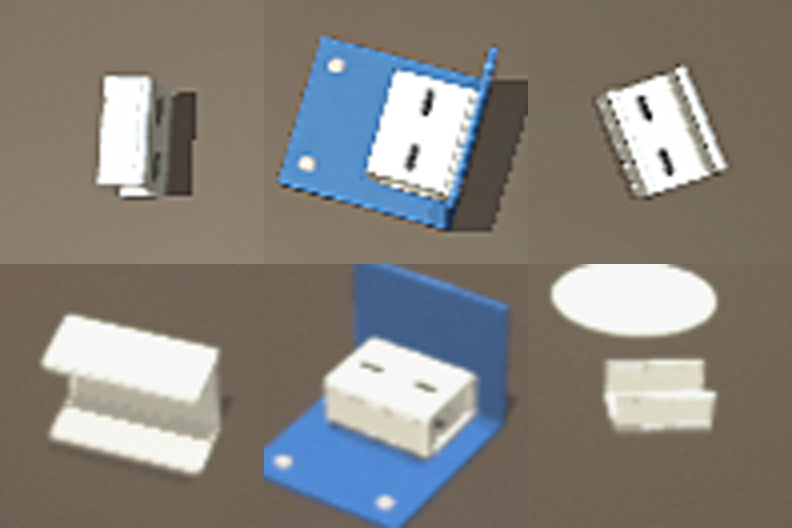

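The crops show the side bracket's web (with slots) facing -y and its opening facing +y. The rack's upright is on the -y side, and the flat bracket is open up. I'll cast the corners onto their known heights.

```bash
python3 - <<'E'
from h import *
t=np.load("t.npy",allow_pickle=True).item();s=np.load("s.npy",allow_pickle=True).item()
def show(n,c,ps,z):
    P=np.array([onz(c,p,z)[:2] for p in ps]); print(n,np.round(P*1000).tolist(),"mid",np.round(P.mean(0)*1000,1))
    for i in range(len(P)):
        d=P[(i+1)%len(P)]-P[i]; print("   len %.0f ang %.1f"%(np.hypot(*d)*1e3,np.degrees(np.arctan2(d[1],d[0]))))
show("sideTop",t,[(180.5,183.75),(192,184.25),(191,211.5),(178.5,211)],.044)
o=np.array([235,289]);show("sideTop S",s,[o+np.array(q)/4 for q in[(66,50),(219,84),(198,138),(43,102)]] if 0 else [np.array([235,289])+np.array(q)/4 for q in[(66,51),(219,84),(198,138),(43,101)]],.044)
show("stack",t,[(320.2,165.2),(313,191),(333,196),(341,170)],.032)
show("stackS",s,[(297.5,188.5),(323,198),(311,207),(285.2,198.5)],.032)
show("base",t,[(301,157.5),(290.75,194),(332.2,205)],.004)
show("flat",t,[(450,205.75),(471,198.75),(481.75,223.5),(460,231.25)],.024)
o=np.array([337,108])
show("flatS",s,[o+np.array([a-528,b-264])/4 for a,b in[(606,360),(703,360),(715,393),(611,393)]],.024)
for n,p in(("dish",(244,142)),("vial",(368,281)),("box",(432,124))):print(n,np.round(onz(t,p,.03),3))
E
```

```text
sideTop [[583.0, 330.0], [583.0, 304.0], [522.0, 302.0], [523.0, 330.0]] mid [552.6 316.5]
   len 26 ang -91.5
   len 61 ang -177.8
   len 28 ang 88.8
   len 61 ang 0.5
sideTop S [[582.0, 306.0], [521.0, 304.0], [520.0, 330.0], [580.0, 331.0]] mid [550.6 317.8]
   len 61 ang -178.3
   len 26 ang 93.0
   len 60 ang 0.6
   len 25 ang -86.2
stack [[634.0, 23.0], [575.0, 38.0], [564.0, -6.0], [624.0, -23.0]] mid [599.1   7.9]
   len 61 ang 166.1
   len 46 ang -103.3
   len 62 ang -15.9
   len 48 ang 77.5
stackS [[620.0, -18.0], [560.0, -2.0], [574.0, 34.0], [632.0, 23.0]] mid [596.5   9.3]
   len 61 ang 164.8
   len 39 ang 69.2
   len 59 ang -11.2
   len 42 ang -106.2
base [[659.0, 69.0], [573.0, 89.0], [549.0, -5.0]] mid [593.6  50.9]
   len 89 ang 166.5
   len 97 ang -104.0
   len 132 ang 33.9
flat [[549.0, -263.0], [565.0, -310.0], [511.0, -331.0], [493.0, -283.0]] mid [ 529.5 -296.6]
   len 49 ang -70.4
   len 58 ang -159.0
   len 51 ang 110.6
   len 59 ang 19.5
flatS [[565.0, -309.0], [507.0, -328.0], [492.0, -288.0], [552.0, -269.0]] mid [ 529.1 -298.3]
   len 61 ang -161.7
   len 42 ang 111.2
   len 63 ang 18.2
   len 42 ang -72.4
dish [0.686 0.197 0.03 ]
vial [ 0.382 -0.084  0.03 ]
box [ 0.735 -0.227  0.03 ]
```

Call:
{"fn": "jog_arm", "kwargs": {"delta_pos": [[31, 30.9, -12], [31, 30.9, -12], [31, 30.9, -12], [31, 30.9, -12], [31, 30.9, -12], [31, 30.9, -12], [31, 30.9, -12], [31, 30.9, -12], [31, 30.9, -12], [31, 30.9, -12], [31, 30.9, -12]], "turn": [0, 0, 0, 0, 0, 0, 0, 0, 0, 0, 0], "grip": [0.7, 0.7, 0.7, 0.7, 0.7, 0.7, 0.7, 0.7, 0.7, 0.7, 0.7]}}

```text
time_s: 1.58
position: [0.5217, -0.2805, 0.1031]
tcp_rot: [[0.941, 0.338, 0.001], [0.338, -0.941, -0.001], [0.0, 0.001, -1.0]]
force: [-0.3, -0.2, -0.7]
opening: 0.3
grasp_force: 0.0
```

Call:
{"fn": "jog_arm", "kwargs": {"delta_pos": [[0, 0, -4], [0, 0, -7], [0, 0, -8.5], [0, 0, -9.3], [0, 0, -9.3], [0, 0, -9.3]], "turn": [0, 0, 0, 0, 0, 0], "grip": [0.7, 0.7, 0.7, 0.7, 0.7, 0.7]}}

```text
time_s: 2.33
position: [0.523, -0.2793, 0.0105]
tcp_rot: [[0.94, 0.34, 0.001], [0.34, -0.94, -0.001], [0.001, 0.002, -1.0]]
force: [-0.5, -0.2, -0.1]
opening: 0.297
grasp_force: 0.0
```

```bash
python3 - <<'E'
from rig import *
from h import *
im=[]
for n,x,y in(("top",468,212),("side",370,135)):
    c=capture(n); im.append(cv2.resize(c["color"][y-40:y+40,x-40:x+40],(400,400),interpolation=cv2.INTER_CUBIC))
cv2.imwrite("pics/g1.png",np.hstack(im)); print(read_state())
E
```

```text
{'time_s': 2.425, 'joint_positions': array([-3.88808789e+01,  4.51287458e+01,  9.47575574e+01,  1.22711433e-03,
        4.00081957e+01,  3.12425575e+01]), 'qvel': array([ 0.12483681,  0.06248828,  0.24761546, -0.09978353, -0.03604801,
        0.0074017 ]), 'tau': array([-5.81236510e-02, -4.60678411e+01, -9.17292774e+00,  5.23844361e-02,
       -1.14974697e-02,  3.34247318e-05]), 'position': array([ 0.52304025, -0.2791562 ,  0.01050723]), 'tcp_rot': array([[ 9.40432154e-01,  3.39978360e-01,  1.44203847e-03],
       [ 3.39980043e-01, -9.40431953e-01, -1.14509629e-03],
       [ 9.66831103e-04,  1.56714967e-03, -9.99998305e-01]]), 'force': array([-0.74766815, -0.25196288,  1.47241195]), 'moment': array([ 0.02904566, -0.03547313,  0.00407256]), 'grasp_force': 0.0, 'opening': 0.303172203509745}
```

View pics/g1.png

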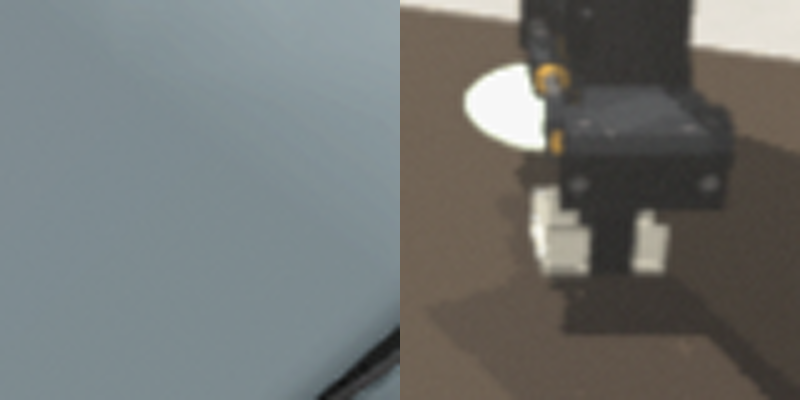

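The side view shows the near finger outside the near flange and the other finger in the trough, as planned. I'll close, lift and carry the bracket to a point above the stack, a little out from the upright.

Call:
{"fn": "jog_arm", "kwargs": {"delta_pos": [[0, 0, 0], [0, 0, 0], [0, 0, 0], [0, 0, 0], [0, 0, 2], [0, 0, 6], [0, 0, 11], [0, 0, 11]], "turn": [0, 0, 0, 0, 0, 0, 0, 0], "grip": [1, 1, 1, 1, 1, 1, 1, 1]}}

```text
time_s: 3.42
position: [0.5248, -0.2805, 0.1233]
tcp_rot: [[0.94, 0.34, 0.007], [0.34, -0.94, -0.005], [0.005, 0.007, -1.0]]
force: [0.7, -0.4, -0.8]
opening: 0.041
grasp_force: 30.0
```

Call:
{"fn": "jog_arm", "kwargs": {"delta_pos": [[1.5, 5, 0], [3, 10, 0], [4, 15, 0], [5, 20, 0], [6, 25, 0], [7.5, 29, 0], [8.1, 31, 0], [8.1, 31, -2], [8.1, 31, -4], [8.1, 31, -5], [8.1, 31, -5], [8.1, 31, -5]], "turn": [-5, -11, -17, -23, -29, -33.9, -33.9, -33.9, -33.9, -33.9, -33.9, -33.9], "grip": [1, 1, 1, 1, 1, 1, 1, 1, 1, 1, 1, 1]}}

```text
time_s: 4.92
position: [0.6039, 0.0308, 0.07]
tcp_rot: [[0.97, -0.243, 0.001], [-0.243, -0.97, -0.0], [0.001, -0.0, -1.0]]
force: [1.1, 1.1, -1.3]
opening: 0.044
grasp_force: 30.0
```

```bash
python3 - <<'E'
from rig import *
from h import *
im=[]
for n,x,y in(("top",320,180),("side",303,193)):
    c=capture(n); im.append(cv2.resize(c["color"][y-40:y+40,x-40:x+40],(400,400),interpolation=cv2.INTER_CUBIC))
cv2.imwrite("pics/g2.png",np.hstack(im)); s=read_state();print(s["position"],s["force"],s["opening"],s["tcp_rot"])
E
```

```text
[0.60407217 0.03094855 0.07032937] [ 0.10352332 -0.12508881 -0.96430837] 0.042519856804949865 [[ 9.70142364e-01 -2.42530906e-01  1.59776190e-03]
 [-2.42530881e-01 -9.70143663e-01 -2.12721282e-04]
 [ 1.60165007e-03 -1.81136673e-04 -9.99998701e-01]]
```

View pics/g2.png

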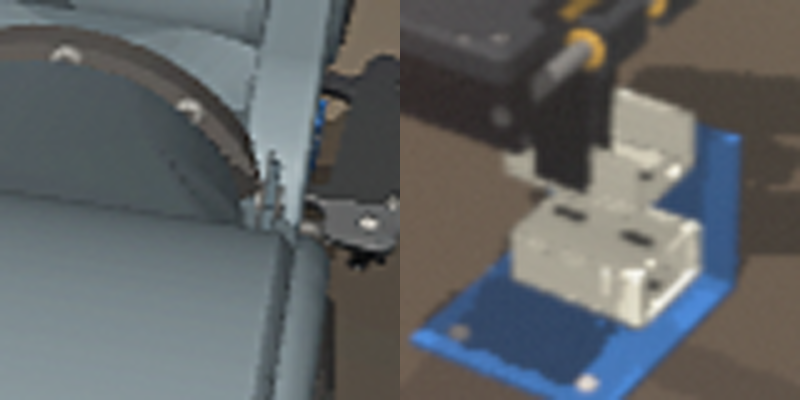

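```bash
python3 - <<'E'
from h import *
s=np.load("s.npy",allow_pickle=True).item()
a=np.radians(-14);ex=np.array([np.cos(a),np.sin(a)]);ey=np.array([-ex[1],ex[0]])
r=lambda P:np.round([P[:2]@ex*1e3,P[:2]@ey*1e3],1)
print("held far-right top",r(onz(s,(321.6,176),.0835)),"held left tip?",r(onz(s,(263+123/5,153+160/5),.0835)) , "tcp",r(np.array([.604,.0309])))
print("stack far right",r(onz(s,(323,199.4),.032)),"near left",r(onz(s,(285.5,198.5),.032)),"near right",r(onz(s,(263+240/5,153+272/5),.032)))
E
```

```text
held far-right top [547.9 134.5] held left tip? [586.4 195.1] tcp [578.6 176.1]
stack far right [541.8 138. ] near left [606.9 174.6] near right [548.1 173.2]
```

Call:
{"fn": "jog_arm", "kwargs": {"delta_pos": [[0, 0, -1.5], [0, 0, -2.3], [0, 0, -2.5], [0, 0, -2.6], [0, 0, -2.7], [0, 0, -2.7]], "turn": [0, 0, 0, 0, 0, 0], "grip": [1, 1, 1, 1, 1, 1]}}

```text
time_s: 5.78
position: [0.6036, 0.0312, 0.0427]
tcp_rot: [[0.97, -0.242, 0.0], [-0.242, -0.97, -0.0], [0.0, -0.0, -1.0]]
force: [-0.6, -0.4, -1.2]
opening: 0.044
grasp_force: 30.0
```

Call:
{"fn": "jog_arm", "kwargs": {"delta_pos": [[0, 0, -0.05], [0, 0, -0.1], [0, 0, -0.1], [0, 0, -0.1]], "turn": [0, 0, 0, 0], "grip": [1, 1, 1, 1]}}

```text
time_s: 6.28
position: [0.6035, 0.0313, 0.0417]
tcp_rot: [[0.97, -0.242, 0.0], [-0.242, -0.97, 0.0], [0.0, -0.0, -1.0]]
force: [-0.1, 0.1, 0.1]
opening: 0.043
grasp_force: 30.0
```

Call:
{"fn": "jog_arm", "kwargs": {"delta_pos": [[-0.05, -0.2, 0], [-0.1, -0.4, 0], [-0.15, -0.55, 0], [-0.17, -0.65, 0], [-0.17, -0.65, 0], [-0.17, -0.65, 0]], "turn": [0, 0, 0, 0, 0, 0], "grip": [1, 1, 1, 1, 1, 1]}}

```text
time_s: 7.02
position: [0.6022, 0.0251, 0.0417]
tcp_rot: [[0.97, -0.243, 0.001], [-0.243, -0.97, 0.0], [0.001, -0.001, -1.0]]
force: [1.9, 3.0, -0.1]
opening: 0.039
grasp_force: 30.0
```

Call:
{"fn": "jog_arm", "kwargs": {"delta_pos": [[-0.03, -0.1, 0], [-0.05, -0.2, 0], [-0.05, -0.2, 0], [-0.05, -0.2, 0]], "turn": [0, 0, 0, 0], "grip": [1, 1, 1, 1]}}

```text
time_s: 7.52
position: [0.6023, 0.0249, 0.0417]
tcp_rot: [[0.97, -0.244, 0.002], [-0.244, -0.97, 0.003], [0.002, -0.004, -1.0]]
force: [3.3, 9.2, -1.5]
opening: 0.042
grasp_force: 30.0
```

Call:
{"fn": "jog_arm", "kwargs": {"delta_pos": [[0, 0, 0], [0.02, 0.1, -0.05], [0.02, 0.1, -0.05], [0.02, 0.1, -0.05], [0.02, 0.1, -0.05], [0.02, 0.1, -0.05], [0.02, 0.1, 1], [0.02, 0.1, 4], [0.02, 0.1, 9], [0.02, 0.1, 12]], "turn": [0, 0, 0, 0, 0, 0, 0, 0, 0, 0], "grip": [1, 1, 0.75, 0.7, 0.7, 0.7, 0.7, 0.7, 0.7, 0.7]}}

```text
time_s: 8.78
position: [0.6025, 0.0235, 0.1647]
tcp_rot: [[0.97, -0.242, 0.004], [-0.242, -0.97, -0.001], [0.004, -0.0, -1.0]]
force: [-0.2, -0.1, -0.3]
opening: 0.298
grasp_force: 0.0
```

Call:
{"fn": "jog_arm", "kwargs": {"delta_pos": [[0, 3, 0], [-1, 6, 0], [-2, 9, 0], [-3, 12, 0], [-4, 15, 0], [-5, 18, 0], [-5, 21, 0], [-5, 24, 0], [-5, 27, 0], [-5, 28.5, -2], [-5, 28.5, -5], [-5, 28.5, -5]], "turn": [10, 20, 30, 40, 50, 60, 70, 80, 90, 100, 105.2, 105.2], "grip": [0.5, 0.3, 0, 0, 0, 0, 0, 0, 0, 0, 0, 0]}}

```text
time_s: 10.28
position: [0.5494, 0.3083, 0.1099]
tcp_rot: [[-0.02, 1.0, -0.005], [1.0, 0.02, -0.002], [-0.002, -0.005, -1.0]]
force: [0.2, 0.5, 0.4]
opening: 0.998
grasp_force: 0.0
```

Call:
{"fn": "jog_arm", "kwargs": {"delta_pos": [[0, 0, 0], [0, 0, 0], [0, 0, 0]], "turn": [0, 0, 0], "grip": [0, 0, 0]}}

```text
time_s: 10.65
position: [0.5521, 0.3087, 0.1127]
tcp_rot: [[-0.02, 1.0, 0.002], [1.0, 0.02, 0.001], [0.001, 0.002, -1.0]]
force: [-0.0, -0.3, -0.4]
opening: 1.0
grasp_force: 0.0
```

```bash
python3 - <<'E'
from rig import *
from h import *
im=[]
for n,x,y in(("side",303,193),("side",268,310)):
    c=capture(n); im.append(cv2.resize(c["color"][y-40:y+40,x-40:x+40],(400,400),interpolation=cv2.INTER_CUBIC))
cv2.imwrite("pics/g3.png",np.hstack(im)); s=read_state();print(s["position"],s["joint_positions"])
E
```

```text
[0.55183117 0.30869863 0.11228442] [ 1.91126194e+01  3.84252184e+01  8.63442175e+01 -3.88966165e-04
  5.51638195e+01  1.79708704e+01]
```

View pics/g3.png

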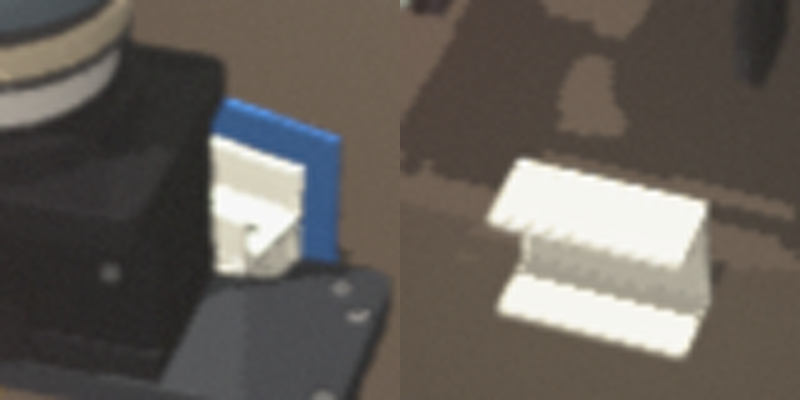

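The open-up bracket sits against the upright and the side bracket is untouched. I'll descend and grip its ends near the top.

Call:
{"fn": "jog_arm", "kwargs": {"delta_pos": [[0, 0, -4], [0, 0, -7], [0, 0, -8.4], [0, 0, -8.4], [0, 0, -8.4], [0, 0, -8.4], [0, 0, -8.4], [0, 0, -8.4]], "turn": [0, 0, 0, 0, 0, 0, 0, 0], "grip": [0, 0, 0, 0, 0.5, 0.5, 0.5, 0.5]}}

```text
time_s: 11.75
position: [0.5521, 0.3089, 0.0283]
tcp_rot: [[-0.02, 1.0, 0.002], [1.0, 0.02, 0.001], [0.001, 0.002, -1.0]]
force: [0.6, -0.2, 2.2]
opening: 0.684
grasp_force: 30.0
```

Call:
{"fn": "jog_arm", "kwargs": {"delta_pos": [[0, 0.5, 0.22], [0, 1.0, 0.38], [0, 1.5, 0.45], [-0.1, 2.07, 0.48], [-0.1, 2.07, 0.48]], "turn": [0, 0, 0, 0, 0], "grip": [0.5, 0.5, 0.5, 0.5, 0.5]}}

```text
time_s: 12.38
position: [0.5502, 0.33, 0.0322]
tcp_rot: [[-0.021, 1.0, -0.0], [1.0, 0.021, -0.0], [-0.0, -0.0, -1.0]]
force: [0.5, -0.1, -0.9]
opening: 0.681
grasp_force: 30.0
```

```bash
python3 - <<'E'
from rig import *
from h import *
c=capture("side");x,y=268,310
cv2.imwrite("pics/g4.png",cv2.resize(c["color"][y-40:y+40,x-40:x+40],(480,480),interpolation=cv2.INTER_CUBIC)); s=read_state();print(s["position"],s["force"],s["moment"])
E
```

```text
[0.55021602 0.32971046 0.03222448] [-0.07022133  0.58721804 -0.77405893] [ 0.03458741 -0.09610119  0.00968517]
```

View pics/g4.png

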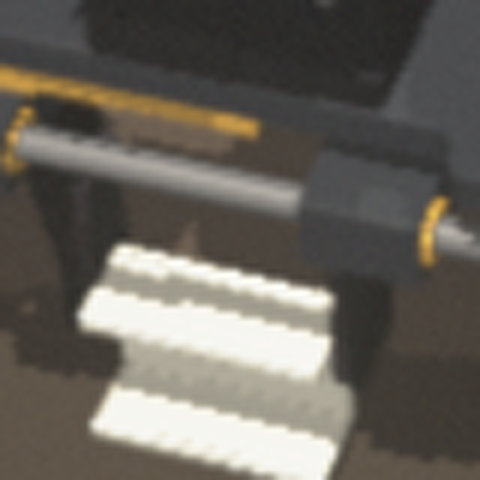

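The bracket stayed upright in the grip and just lifted off, since friction at the bench won't tip it. The rack's upright is fixed, so I can use it as a stop: catch the lower flange's edge just below the top of its outer face and swing the bracket over it.

Call:
{"fn": "jog_arm", "kwargs": {"delta_pos": [[0, 0, 4], [0, -1, 9], [0, -5, 12], [0.5, -10, 12], [1, -15, 12], [1.5, -20, 12], [2, -25, 12], [2.5, -30, 12], [3, -35, 12], [3.4, -37.9, 12], [3.4, -37.9, 12], [3.4, -37.9, 12]], "turn": [0, 0, -2, -4, -6, -8, -10, -12, -14, -15.2, -15.2, -15.2], "grip": [0.5, 0.5, 0.5, 0.5, 0.5, 0.5, 0.5, 0.5, 0.5, 0.5, 0.5, 0.5]}}

```text
time_s: 13.92
position: [0.5838, -0.049, 0.1522]
tcp_rot: [[0.243, 0.97, -0.001], [0.97, -0.243, 0.001], [0.0, -0.001, -1.0]]
force: [-0.3, 0.8, -1.2]
opening: 0.682
grasp_force: 30.0
```

```bash
python3 - <<'E'
from rig import *
from h import *
im=[]
for n,x,y in(("side",315,175),("top",335,180)):
    c=capture(n); im.append(cv2.resize(c["color"][y-50:y+50,x-40:x+40],(400,500),interpolation=cv2.INTER_CUBIC))
cv2.imwrite("pics/g5.png",np.hstack(im)); s=read_state();print(s["position"],s["force"],s["opening"])
c=np.load("s.npy",allow_pickle=True).item()
a=np.radians(-14);ex=np.array([np.cos(a),np.sin(a)]);ey=np.array([-ex[1],ex[0]])
for z in(0,.074,.078):
  for y in(0,-.004):
    q=(.578-.045)*ex+(.1279+y)*ey; print(z,y,proj(c,[*q,z]).round(1))
E
```

```text
[ 0.58393181 -0.04832369  0.15222685] [-0.28713682  0.61951731 -1.69583255] 0.68169956254888
0 0 [329. 211.]
0 -0.004 [330. 210.]
0.074 0 [329.8 180.7]
0.074 -0.004 [330.9 179.8]
0.078 0 [329.9 179. ]
0.078 -0.004 [330.9 178. ]
```

View pics/g5.png

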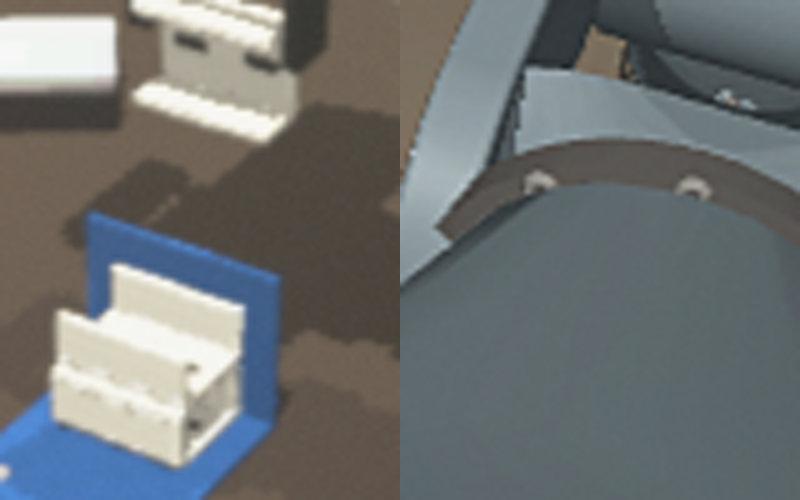

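The first bracket is home on the stack and the second is held upright behind the upright, with its opening towards it. I'll lower it until the lower flange edge sits about 5 mm below the upright's top, then move in to contact.

Call:
{"fn": "jog_arm", "kwargs": {"delta_pos": [[0, 0, -3], [0, 0, -5], [0, 0, -5.5], [0, 0, -5.5], [0.12, 0.5, -5.5], [0.22, 0.9, -5.5], [0.29, 1.2, -5.5], [0.29, 1.2, -5.5]], "turn": [0, 0, 0, 0, 0, 0, 0, 0], "grip": [0.5, 0.5, 0.5, 0.5, 0.5, 0.5, 0.5, 0.5]}}

```text
time_s: 15.02
position: [0.5876, -0.0388, 0.0981]
tcp_rot: [[0.241, 0.97, 0.001], [0.97, -0.241, -0.003], [-0.003, 0.001, -1.0]]
force: [-1.1, -4.9, 0.3]
opening: 0.678
grasp_force: 30.0
```

Call:
{"fn": "jog_arm", "kwargs": {"delta_pos": [[0.08, 0.35, 0.18], [0.16, 0.65, 0.3], [0.25, 1.0, 0.4], [0.34, 1.35, 0.46], [0.44, 1.75, 0.48], [0.52, 2.1, 0.48], [0.52, 2.1, 0.48]], "turn": [0, 0, 0, 0, 0, 0, 0], "grip": [0.5, 0.5, 0.5, 0.5, 0.5, 0.5, 0.5]}}

```text
time_s: 15.9
position: [0.5926, -0.0186, 0.1027]
tcp_rot: [[0.241, 0.971, -0.0], [0.971, -0.241, -0.004], [-0.004, 0.001, -1.0]]
force: [-1.6, -6.6, 0.4]
opening: 0.683
grasp_force: 30.0
```

```bash
python3 - <<'E'
from rig import *
from h import *
c=capture("side");x,y=315,175
cv2.imwrite("pics/g6.png",cv2.resize(c["color"][y-50:y+50,x-40:x+40],(400,500),interpolation=cv2.INTER_CUBIC)); s=read_state();print(s["position"],s["force"],s["opening"])
E
```

```text
[ 0.59258356 -0.01862007  0.10269437] [-1.79122766 -6.37535622  0.6638091 ] 0.6859551598503071
```

View pics/g6.png

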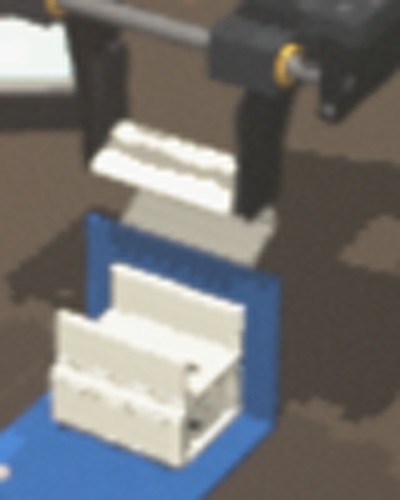

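The bracket is rotating over the upright, now about 30° round. I'll continue the arc.

Call:
{"fn": "jog_arm", "kwargs": {"delta_pos": [[0.13, 0.53, -0.05], [0.26, 1.04, -0.16], [0.38, 1.53, -0.35], [0.5, 2.0, -0.59], [0.6, 2.4, -0.9], [0.7, 2.8, -1.26], [0.75, 3.0, -1.6], [0.8, 3.2, -1.9], [0.8, 3.25, -2.1], [0.8, 3.25, -2.1]], "turn": [0, 0, 0, 0, 0, 0, 0, 0, 0, 0], "grip": [0.5, 0.5, 0.5, 0.5, 0.5, 0.5, 0.5, 0.5, 0.5, 0.5]}}

```text
time_s: 17.2
position: [0.6009, 0.0138, 0.082]
tcp_rot: [[0.241, 0.97, 0.001], [0.97, -0.241, -0.004], [-0.004, 0.002, -1.0]]
force: [-1.3, -5.5, 2.5]
opening: 0.683
grasp_force: 30.0
```

```bash
python3 - <<'E'
from rig import *
from h import *
c=capture("side");x,y=315,175
cv2.imwrite("pics/g7.png",cv2.resize(c["color"][y-50:y+50,x-50:x+50],(600,600),interpolation=cv2.INTER_CUBIC)); s=read_state();print(s["position"],s["force"],s["opening"])
m=cv2.inRange(cv2.cvtColor(c["color"],cv2.COLOR_BGR2HSV),(0,0,130),(180,60,255))
for k in cv2.findContours(m[130:230,270:345],cv2.RETR_EXTERNAL,cv2.CHAIN_APPROX_SIMPLE)[0]:
    if cv2.contourArea(k)>60: print((cv2.approxPolyDP(k,1.5,True)[:,0]+[270,130]).tolist())
E
```

```text
[0.60089833 0.01383447 0.08198381] [-2.28428245 -6.5672274   2.00295887] 0.6856263975691426
[[300, 160], [292, 163], [288, 170], [288, 175], [296, 178], [298, 185], [295, 189], [286, 187], [285, 207], [311, 218], [322, 207], [323, 186], [318, 185], [315, 187], [311, 184], [312, 164]]
```

Call:
{"fn": "jog_arm", "kwargs": {"delta_pos": [[0.05, 0.2, -0.2], [0.08, 0.3, -0.3], [0.08, 0.3, -0.3]], "turn": [0, 0, 0], "grip": [0.5, 0.5, 0.5]}}

```text
time_s: 17.62
position: [0.6016, 0.0165, 0.0789]
tcp_rot: [[0.241, 0.971, 0.0], [0.971, -0.241, -0.004], [-0.004, 0.001, -1.0]]
force: [-1.3, -7.7, 1.0]
opening: 0.68
grasp_force: 30.0
```

```bash
python3 - <<'E'
from rig import *
from h import *
c=capture("side");x,y=315,175
cv2.imwrite("pics/g7.png",cv2.resize(c["color"][y-50:y+50,x-50:x+50],(600,600),interpolation=cv2.INTER_CUBIC)); s=read_state();print(s["position"],s["force"],s["moment"])
E
```

```text
[0.60163051 0.01655333 0.0789125 ] [-1.28246239 -7.46512719  1.76147469] [-1.56667662  0.27714747 -0.00942161]
```

View pics/g7.png

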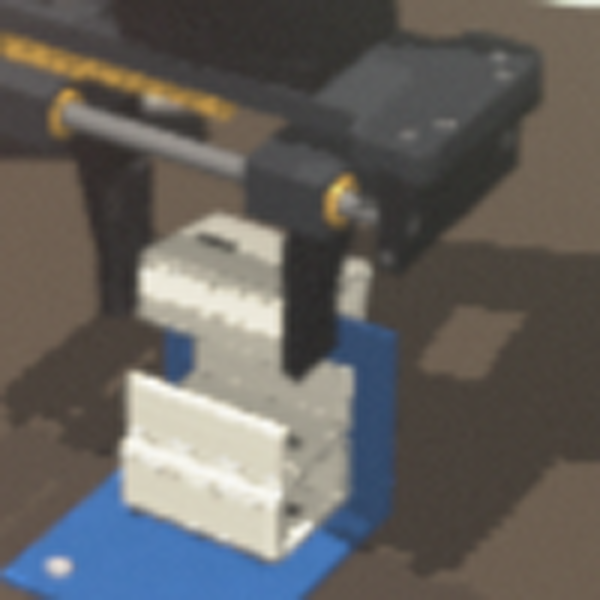

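The bracket is now open side down, hooked over the upright and nearly level. I'll set it on free bench to square it and regrip higher.

Call:
{"fn": "jog_arm", "kwargs": {"delta_pos": [[-0.1, -0.3, 1], [-0.1, -0.3, 4], [-0.2, 0, 5.5], [-2, 5, 5.5], [-5, 10, 5.5], [-8, 14, 5], [-10.2, 17.5, 2], [-10.2, 17.5, -3], [-10.2, 17.5, -5.5], [-10.2, 17.5, -6], [-10.2, 17.5, -6], [-10.2, 17.5, -6]], "turn": [0, 0, 0, 0, 0, 0, 0, 0, 0, 0, 0, 0], "grip": [0.5, 0.5, 0.5, 0.5, 0.5, 0.5, 0.5, 0.5, 0.5, 0.5, 0.5, 0.5]}}

```text
time_s: 19.18
position: [0.5004, 0.1941, 0.0194]
tcp_rot: [[0.243, 0.97, 0.003], [0.97, -0.243, 0.0], [0.001, 0.002, -1.0]]
force: [-0.8, -0.9, -1.2]
opening: 0.681
grasp_force: 30.0
```

Call:
{"fn": "jog_arm", "kwargs": {"delta_pos": [[0, 0, -0.1], [0, 0, -0.2], [0, 0, -0.3], [0, 0, -0.3]], "turn": [0, 0, 0, 0], "grip": [0.5, 0.5, 0.5, 0.5]}}

```text
time_s: 19.68
position: [0.4993, 0.1939, 0.0151]
tcp_rot: [[0.242, 0.97, -0.0], [0.97, -0.242, -0.0], [-0.0, -0.0, -1.0]]
force: [-0.5, 0.3, -1.4]
opening: 0.683
grasp_force: 30.0
```

Call:
{"fn": "jog_arm", "kwargs": {"delta_pos": [[0, 0, -0.1], [0, 0, -0.2], [0, 0, -0.3], [0, 0, -0.4], [0, 0, -0.4]], "turn": [0, 0, 0, 0, 0], "grip": [0.5, 0.5, 0.5, 0.5, 0.5]}}

```text
time_s: 20.3
position: [0.4997, 0.1948, 0.0121]
tcp_rot: [[0.243, 0.97, 0.001], [0.97, -0.243, 0.001], [0.001, 0.001, -1.0]]
force: [-1.3, 4.9, 8.1]
opening: 0.685
grasp_force: 30.0
```

Call:
{"fn": "jog_arm", "kwargs": {"delta_pos": [[0, 0, -0.1], [0, 0, -0.1], [0, 0, 0.1], [0, 0, 0.1], [0, 0, 0.1], [0, 0, 0.9], [-0.34, -1.36, 0.9], [-0.34, -1.36, 0.9]], "turn": [0, 0, 0, 0, 0, 0, 0, 0], "grip": [0.5, 0.5, 0.15, 0.1, 0.1, 0.1, 0.1, 0.1]}}

```text
time_s: 21.3
position: [0.4953, 0.1792, 0.0202]
tcp_rot: [[0.244, 0.97, -0.001], [0.97, -0.244, -0.0], [-0.001, -0.001, -1.0]]
force: [-0.6, 0.2, 0.0]
opening: 0.901
grasp_force: 0.0
```

```bash
python3 - <<'E'
from rig import *
from h import *
c=capture("side");s=read_state();print(s["position"],s["force"],s["opening"])
a=np.radians(-14);ex=np.array([np.cos(a),np.sin(a)]);ey=np.array([-ex[1],ex[0]])
u,v=proj(c,[*s["position"][:2],.012]).astype(int);print(u,v)
m=cv2.inRange(cv2.cvtColor(c["color"],cv2.COLOR_BGR2HSV),(0,0,120),(180,60,255))
x0,y0=max(u-40,0),v-35
for k in cv2.findContours(m[y0:v+35,x0:u+40],cv2.RETR_EXTERNAL,cv2.CHAIN_APPROX_NONE)[0]:
    if cv2.contourArea(k)>60:
        p=cv2.approxPolyDP(k,1.2,True)[:,0]+[x0,y0]
        for q in p:
            w=[onz(c,q,z)[:2] for z in(0,.024)];print(q,*[np.round([g@ex*1e3,g@ey*1e3]).tolist() for g in w])
print("tcp",s["position"][:2]@ex,s["position"][:2]@ey)
E
```

```text
[0.49561491 0.17957915 0.02017368] [ 0.07127251 -0.44925237 -0.0089354 ] 0.9028394073542964
328 273
[321 254] [480.0, 248.0] [467.0, 271.0]
[309 267] [481.0, 288.0] [468.0, 310.0]
[308 277] [469.0, 311.0] [456.0, 331.0]
[339 291] [407.0, 311.0] [397.0, 332.0]
[340 281] [417.0, 290.0] [406.0, 312.0]
[347 274] [415.0, 269.0] [404.0, 291.0]
[348 265] [424.0, 248.0] [413.0, 271.0]
[325 254] [474.0, 244.0] [461.0, 267.0]
[310 238] [521.0, 220.0] [506.0, 244.0]
[340 250] [456.0, 220.0] [444.0, 244.0]
[344 249] [451.0, 214.0] [439.0, 238.0]
[319 238] [507.0, 211.0] [492.0, 236.0]
tcp 0.4374489043994635 0.2941449844191875
```

Measured outer edge is at 311 mm at both bench and top height, so the bracket lies flat and square. I'll grip the top 3–4 mm of the web ends and carry it to about 6 mm outboard of its final place.

Call:
{"fn": "jog_arm", "kwargs": {"delta_pos": [[0, 0, 0.05], [0, 0, 0.05], [0, 0, 0.05], [0, 0, 0.05], [0, 0, 0.05], [0, 0, 0.5], [0, 0, 1.5], [0, 0, 4], [0, 0, 8], [0, 0, 8]], "turn": [0, 0, 0, 0, 0, 0, 0, 0, 0, 0], "grip": [0.1, 0.5, 0.5, 0.5, 0.5, 0.5, 0.5, 0.5, 0.5, 0.5]}}

```text
time_s: 22.6
position: [0.4983, 0.1808, 0.1033]
tcp_rot: [[0.242, 0.97, 0.007], [0.97, -0.242, 0.001], [0.003, 0.007, -1.0]]
force: [0.6, 0.2, -1.1]
opening: 0.676
grasp_force: 30.0
```

Call:
{"fn": "jog_arm", "kwargs": {"delta_pos": [[1.5, -2.5, 0], [3.5, -5, 0], [5.5, -8, 0], [7.5, -11, 0], [9.5, -14, 0], [10.5, -15.9, 0], [10.5, -15.9, 0], [10.5, -15.9, -0.5], [10.5, -15.9, -1], [10.5, -15.9, -1], [10.5, -15.9, -1]], "turn": [0, 0, 0, 0, 0, 0, 0, 0, 0, 0, 0], "grip": [0.5, 0.5, 0.5, 0.5, 0.5, 0.5, 0.5, 0.5, 0.5, 0.5, 0.5]}}

```text
time_s: 23.98
position: [0.6008, 0.0219, 0.0901]
tcp_rot: [[0.242, 0.97, -0.0], [0.97, -0.242, 0.0], [0.0, -0.0, -1.0]]
force: [-0.2, -0.2, -1.1]
opening: 0.687
grasp_force: 30.0
```

```bash
cat > m.py <<'E'
from rig import *
from h import *
import sys
zs=[float(v) for v in sys.argv[1:]]
c=capture("side");s=read_state();print(s["position"],s["force"],s["opening"])
a=np.radians(-14);ex=np.array([np.cos(a),np.sin(a)]);ey=np.array([-ex[1],ex[0]])
m=cv2.inRange(cv2.cvtColor(c["color"],cv2.COLOR_BGR2HSV),(0,0,120),(180,60,255))
x0,y0=255,135
for k in cv2.findContours(m[y0:235,x0:350],cv2.RETR_EXTERNAL,cv2.CHAIN_APPROX_NONE)[0]:
    if cv2.contourArea(k)>40:
        for q in cv2.approxPolyDP(k,1.2,True)[:,0]+[x0,y0]:
            print(q,*[np.round([g@ex*1e3-578,g@ey*1e3-127.9]).tolist() for g in [onz(c,q,z)[:2] for z in zs]])
print("tcp",s["position"][:2]@ex-.578,s["position"][:2]@ey-.1279)
E
python3 m.py .032 .0625 .0865
```

```text
[0.6009329  0.02174551 0.09025911] [-0.4350376   0.4950715  -2.61828144] 0.6817637724954881
[294 164] [86.0, -71.0] [58.0, -30.0] [37.0, 2.0]
[290 169] [82.0, -49.0] [55.0, -10.0] [33.0, 22.0]
[282 174] [86.0, -24.0] [58.0, 15.0] [36.0, 45.0]
[282 184] [64.0, 8.0] [37.0, 45.0] [17.0, 74.0]
[286 187] [51.0, 13.0] [25.0, 49.0] [5.0, 78.0]
[285 207] [14.0, 71.0] [-10.0, 104.0] [-29.0, 131.0]
[288 210] [3.0, 76.0] [-20.0, 109.0] [-38.0, 135.0]
[311 218] [-48.0, 74.0] [-68.0, 107.0] [-84.0, 133.0]
[322 207] [-47.0, 33.0] [-68.0, 68.0] [-84.0, 96.0]
[323 186] [-12.0, -31.0] [-35.0, 8.0] [-52.0, 39.0]
[320 184] [-3.0, -34.0] [-26.0, 5.0] [-44.0, 36.0]
[320 181] [3.0, -43.0] [-20.0, -4.0] [-39.0, 27.0]
[315 185] [4.0, -25.0] [-19.0, 13.0] [-38.0, 44.0]
[312 185] [9.0, -22.0] [-14.0, 16.0] [-33.0, 47.0]
[310 183] [17.0, -26.0] [-7.0, 13.0] [-26.0, 43.0]
[310 179] [25.0, -39.0] [0.0, 0.0] [-19.0, 31.0]
[305 176] [40.0, -43.0] [15.0, -4.0] [-5.0, 28.0]
[306 174] [42.0, -51.0] [17.0, -11.0] [-3.0, 20.0]
[310 175] [33.0, -52.0] [8.0, -12.0] [-12.0, 19.0]
[311 170] [41.0, -70.0] [16.0, -29.0] [-4.0, 3.0]
[275 139] [187.0, -142.0] [154.0, -97.0] [128.0, -62.0]
[296 147] [123.0, -136.0] [94.0, -92.0] [70.0, -57.0]
[304 148] [105.0, -142.0] [77.0, -98.0] [54.0, -62.0]
[303 146] [112.0, -149.0] [83.0, -104.0] [60.0, -68.0]
[294 143] [138.0, -150.0] [107.0, -105.0] [83.0, -69.0]
[297 142] [134.0, -157.0] [104.0, -112.0] [80.0, -76.0]
[297 139] [142.0, -170.0] [112.0, -124.0] [88.0, -87.0]
[289 136] [167.0, -172.0] [135.0, -126.0] [110.0, -89.0]
[287 141] [157.0, -149.0] [126.0, -104.0] [101.0, -68.0]
[277 138] [185.0, -148.0] [153.0, -103.0] [127.0, -68.0]
tcp -0.00017808679922459714 0.038578406817771055
```

Call:
{"fn": "jog_arm", "kwargs": {"delta_pos": [[0, 0, -1], [0, 0, -2], [0, 0, -2.7], [0, 0, -3.0], [0, 0, -3.2], [0, 0, -3.2]], "turn": [0, 0, 0, 0, 0, 0], "grip": [0.5, 0.5, 0.5, 0.5, 0.5, 0.5]}}

```text
time_s: 24.78
position: [0.601, 0.0213, 0.0581]
tcp_rot: [[0.242, 0.97, 0.0], [0.97, -0.242, -0.0], [0.0, 0.0, -1.0]]
force: [-0.0, -0.3, -1.2]
opening: 0.677
grasp_force: 30.0
```

Call:
{"fn": "jog_arm", "kwargs": {"delta_pos": [[0, 0, -0.05], [0, 0, -0.1], [0, 0, -0.1], [0, 0, -0.1]], "turn": [0, 0, 0, 0], "grip": [0.5, 0.5, 0.5, 0.5]}}

```text
time_s: 25.28
position: [0.601, 0.0213, 0.0572]
tcp_rot: [[0.242, 0.97, 0.0], [0.97, -0.242, -0.0], [0.0, 0.0, -1.0]]
force: [-0.4, 0.4, -2.1]
opening: 0.676
grasp_force: 30.0
```

Call:
{"fn": "jog_arm", "kwargs": {"delta_pos": [[0, 0, -0.05], [0, 0, -0.1], [0, 0, -0.1], [0, 0, -0.1]], "turn": [0, 0, 0, 0], "grip": [0.5, 0.5, 0.5, 0.5]}}

```text
time_s: 25.78
position: [0.601, 0.0214, 0.0566]
tcp_rot: [[0.242, 0.97, 0.0], [0.97, -0.242, 0.0], [0.0, 0.0, -1.0]]
force: [-1.6, 0.2, 4.2]
opening: 0.681
grasp_force: 30.0
```

Call:
{"fn": "jog_arm", "kwargs": {"delta_pos": [[-0.05, -0.2, 0.03], [-0.1, -0.4, 0.03], [-0.15, -0.6, 0.03], [-0.17, -0.7, 0.03], [-0.17, -0.7, 0.03]], "turn": [0, 0, 0, 0, 0], "grip": [0.5, 0.5, 0.5, 0.5, 0.5]}}

```text
time_s: 26.4
position: [0.5995, 0.0142, 0.0566]
tcp_rot: [[0.242, 0.97, 0.001], [0.97, -0.242, -0.0], [-0.0, 0.001, -1.0]]
force: [0.2, 2.3, 2.9]
opening: 0.682
grasp_force: 30.0
```

Call:
{"fn": "jog_arm", "kwargs": {"delta_pos": [[-0.03, -0.1, 0], [-0.05, -0.2, 0], [-0.05, -0.2, 0], [-0.05, -0.2, 0]], "turn": [0, 0, 0, 0], "grip": [0.5, 0.5, 0.5, 0.5]}}

```text
time_s: 26.9
position: [0.5993, 0.0135, 0.0566]
tcp_rot: [[0.243, 0.97, 0.001], [0.97, -0.243, 0.002], [0.002, 0.001, -1.0]]
force: [1.4, 5.5, 3.7]
opening: 0.68
grasp_force: 30.0
```

Call:
{"fn": "jog_arm", "kwargs": {"delta_pos": [[-0.03, -0.1, 0], [0, 0, 0], [0.02, 0.1, 0], [0.02, 0.1, 0], [0.02, 0.1, 0], [0.02, 0.1, 0.5], [0.02, 0.1, 3], [0.3, 1.5, 7], [1.4, 5.5, 7], [1.4, 5.5, 7]], "turn": [0, 0, 0, 0, 0, 0, 0, 0, 0, 0], "grip": [0.5, 0.5, 0.4, 0.1, 0.1, 0.1, 0.1, 0.5, 1, 1]}}

```text
time_s: 28.15
position: [0.6133, 0.0692, 0.1274]
tcp_rot: [[0.24, 0.971, 0.002], [0.971, -0.24, 0.0], [0.0, 0.002, -1.0]]
force: [0.3, -0.8, -0.6]
opening: 0.646
grasp_force: 0.0
```

Call:
{"fn": "jog_arm", "kwargs": {"delta_pos": [[-0.2, -0.8, -2], [-0.2, -0.8, -5], [-0.2, -0.8, -8], [-0.2, -0.8, -8.2], [-0.2, -0.8, -8.2], [-0.32, -1.3, -8.2], [-0.44, -1.8, -8.2], [-0.5, -2.0, -8.2], [-0.5, -2.0, -8.2]], "turn": [0, 0, 0, 0, 0, 0, 0, 0, 0], "grip": [1, 1, 1, 1, 1, 1, 1, 1, 1]}}

```text
time_s: 29.28
position: [0.6078, 0.0471, 0.0448]
tcp_rot: [[0.243, 0.97, 0.0], [0.97, -0.243, -0.0], [0.0, 0.0, -1.0]]
force: [-0.1, -0.8, 0.7]
opening: 0.006
grasp_force: 0.0
```

Call:
{"fn": "jog_arm", "kwargs": {"delta_pos": [[-0.05, -0.2, 0], [-0.1, -0.4, 0], [-0.15, -0.6, 0], [-0.17, -0.7, 0], [-0.17, -0.7, 0]], "turn": [0, 0, 0, 0, 0], "grip": [1, 1, 1, 1, 1]}}

```text
time_s: 29.9
position: [0.6063, 0.0415, 0.0444]
tcp_rot: [[0.243, 0.97, 0.001], [0.97, -0.243, 0.002], [0.002, 0.0, -1.0]]
force: [0.8, 4.2, -0.2]
opening: 0.005
grasp_force: 2.4
```

Call:
{"fn": "jog_arm", "kwargs": {"delta_pos": [[-0.05, -0.2, 0], [-0.07, -0.3, 0], [-0.07, -0.3, 0], [-0.07, -0.3, 0]], "turn": [0, 0, 0, 0], "grip": [1, 1, 1, 1]}}

```text
time_s: 30.4
position: [0.6062, 0.0414, 0.0445]
tcp_rot: [[0.245, 0.97, 0.002], [0.97, -0.245, 0.006], [0.006, 0.001, -1.0]]
force: [2.6, 13.5, -1.2]
opening: 0.005
grasp_force: 6.9
```

Call:
{"fn": "jog_arm", "kwargs": {"delta_pos": [[0.2, 1, 0], [0.8, 3, 0], [0.8, 3, 4], [-4, 8, 9], [-9, 13, 12], [-14, 17, 12], [-16, 21, 12], [-16, 25, 12], [-16, 25, 12]], "turn": [0, 0, 0, 0, 0, 0, 0, 0, 0], "grip": [1, 1, 1, 1, 1, 1, 1, 1, 1]}}

```text
time_s: 31.52
position: [0.4444, 0.291, 0.1651]
tcp_rot: [[0.236, 0.972, 0.002], [0.972, -0.236, 0.001], [0.001, 0.002, -1.0]]
force: [-0.5, -0.7, 0.4]
opening: 0.008
grasp_force: 0.0
```

```bash
python3 m.py .004 .032 .060; sed -i 's/"side"/"top"/; s/x0,y0=255,135/x0,y0=280,140/; s/y0:235,x0:350/y0:220,x0:360/' m.py; python3 m.py .032 .060
```

```text
[0.44488861 0.28915855 0.16473792] [ 0.78841442  0.42636231 -0.37739571] 0.005142849262888864
[282 196] [63.0, 11.0] [40.0, 43.0] [16.0, 75.0]
[290 200] [41.0, 14.0] [18.0, 46.0] [-4.0, 78.0]
[285 202] [45.0, 26.0] [23.0, 57.0] [1.0, 88.0]
[285 207] [36.0, 40.0] [14.0, 71.0] [-8.0, 102.0]
[288 210] [25.0, 45.0] [3.0, 76.0] [-18.0, 106.0]
[309 218] [-25.0, 45.0] [-44.0, 76.0] [-63.0, 106.0]
[311 217] [-27.0, 40.0] [-46.0, 71.0] [-65.0, 102.0]
[310 209] [-11.0, 19.0] [-31.0, 51.0] [-51.0, 82.0]
[306 207] [-1.0, 18.0] [-21.0, 49.0] [-41.0, 81.0]
[309 206] [-4.0, 11.0] [-24.0, 43.0] [-44.0, 76.0]
[312 201] [-0.0, -7.0] [-20.0, 26.0] [-41.0, 59.0]
[311 198] [7.0, -15.0] [-13.0, 19.0] [-34.0, 52.0]
[315 198] [0.0, -19.0] [-20.0, 14.0] [-40.0, 48.0]
[314 192] [13.0, -37.0] [-8.0, -2.0] [-28.0, 32.0]
[300 188] [47.0, -34.0] [24.0, 0.0] [2.0, 35.0]
[292 196] [45.0, 0.0] [23.0, 33.0] [0.0, 65.0]
[327 135] [117.0, -270.0] [92.0, -225.0] [66.0, -180.0]
[337 142] [78.0, -252.0] [54.0, -208.0] [30.0, -164.0]
[349 145] [46.0, -255.0] [23.0, -210.0] [1.0, -166.0]
[349 138] [63.0, -286.0] [39.0, -240
[... 194 characters left out ...]
 142] [162.0, -199.0] [134.0, -157.0] [107.0, -116.0]
[298 135] [180.0, -231.0] [151.0, -188.0] [123.0, -144.0]
tcp -0.21628026286764196 0.2602976023573512
[0.44518473 0.28787526 0.16450201] [ 0.01666253 -0.0216736   0.44129888] 0.002930766868808114
[280 140] [65.0, 151.0] [57.0, 146.0]
[280 219] [-108.0, 101.0] [-112.0, 97.0]
[359 219] [-64.0, -65.0] [-68.0, -64.0]
[359 148] [92.0, -26.0] [83.0, -26.0]
[345 147] [86.0, 5.0] [78.0, 4.0]
[341 149] [80.0, 13.0] [71.0, 11.0]
[340 148] [81.0, 16.0] [73.0, 14.0]
[342 147] [85.0, 12.0] [76.0, 10.0]
[340 148] [81.0, 16.0] [73.0, 14.0]
[339 145] [88.0, 20.0] [79.0, 18.0]
[333 140] [95.0, 36.0] [86.0, 34.0]
tcp -0.21568248656323286 0.2591240697968967
```

Call:
{"fn": "jog_arm", "kwargs": {"delta_pos": [[0, 0, 6], [0, -5, 12], [2, -11, 14], [3, -17, 14], [3, -23, 14], [3, -29, 14], [3, -35, 14], [2, -41, 14], [0, -47, 14], [-2, -53, 14], [-5, -59, 14], [-8, -65, 14]], "turn": [0, 0, 0, 0, 0, 0, 0, 0, 0, 0, 0, 0], "grip": [1, 1, 1, 1, 1, 1, 1, 1, 1, 1, 1, 1]}}

```text
time_s: 33.12
position: [0.3696, -0.3521, 0.3042]
tcp_rot: [[0.246, 0.969, -0.001], [0.969, -0.246, 0.0], [-0.0, -0.001, -1.0]]
force: [1.4, 0.1, 0.1]
opening: 0.003
grasp_force: 0.0
```

Call:
{"fn": "jog_arm", "kwargs": {"delta_pos": [[-4, -5, 0], [-8, -10, 0], [-10, -15, 0], [-10, -15, 0]], "turn": [0, 0, 0, 0], "grip": [1, 1, 1, 1]}}

```text
time_s: 33.62
position: [0.2681, -0.5037, 0.3038]
tcp_rot: [[0.25, 0.968, -0.001], [0.968, -0.25, -0.001], [-0.002, -0.001, -1.0]]
force: [0.3, -0.1, -0.1]
opening: 0.003
grasp_force: 0.0
```

```bash
sed -i 's/(0,0,120)/(0,0,int(150))/' m.py; python3 m.py .060; sed -i 's/"top"/"side"/; s/x0,y0=280,140/x0,y0=255,165/; s/y0:220,x0:360/y0:235,x0:340/' m.py; python3 m.py .008 .032 .060
```

```text
[ 0.26930798 -0.50096216  0.3036238 ] [0.68866039 0.47470943 0.63083474] 0.0050232464721024
[320 163] [29.0, 47.0]
[312 188] [-29.0, 49.0]
[318 189] [-28.0, 36.0]
[318 191] [-32.0, 35.0]
[315 191] [-34.0, 41.0]
[319 191] [-32.0, 33.0]
[319 193] [-36.0, 32.0]
[316 193] [-37.0, 38.0]
[331 197] [-38.0, 5.0]
[331 195] [-33.0, 6.0]
[327 195] [-36.0, 14.0]
[334 192] [-25.0, 2.0]
[341 168] [30.0, 1.0]
tcp -0.19549790394919808 -0.5488299468964462
[ 0.27028308 -0.49933667  0.30365951] [-0.02258241  0.24575493 -0.48197039] 0.008101151620062228
[296 177] [74.0, -60.0] [54.0, -30.0] [30.0, 6.0]
[285 186] [75.0, -18.0] [55.0, 11.0] [31.0, 44.0]
[285 207] [33.0, 44.0] [14.0, 71.0] [-8.0, 102.0]
[311 218] [-31.0, 48.0] [-48.0, 74.0] [-66.0, 104.0]
[322 207] [-31.0, 5.0] [-47.0, 33.0] [-66.0, 65.0]
[321 191] [-0.0, -43.0] [-18.0, -13.0] [-38.0, 22.0]
[323 186] [6.0, -61.0] [-12.0, -31.0] [-33.0, 5.0]
[303 178] [59.0, -65.0] [39.0, -34.0] [16.0, 2.0]
tcp -0.19494500745729687 -0.5470168423690744
```

The top bracket's corners at 60 mm height come out at x ±30 and y about 4–48 mm in the rack frame, as intended. Handing in.

```bash
python3 -c "
from rig import *
print(hand_in())"
```

```text
the job is handed in; nothing more can be done
None
```

Both brackets are on the stack, the flat one open side up against the upright and the other hooked over it open side down. Each was pushed until it stopped against metal, and the last camera measurement matched the target to a few millimetres; I handed the job in at about 34 s with no verdict returned.

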